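# Unlock the cleaning-supplies box in the break room

### The arm

A 7-joint arm with a two-finger parallel gripper is mounted at the origin on the work surface. World frame = base frame: x ahead of the robot, y to its left, z up, the work surface at z = 0. Lengths are in m, angles in rad, forces in N, time in s.
With the tool pointing down it reaches from about 0.425 to 0.875 m from the base axis. Payload 4.7 kg.
Tool frame: the origin (TCP) lies at the very end of the fingers, on their centre line; the grasp point (between the pads) lies 19 mm behind it (ctrl.grasp_offset is the distance from the TCP to the grasp point, in m); z points along the fingers, y is the direction in which the jaws open and shut (so a half turn about z gives the same grasp; the last joint's range is limited). The gripper opens to 87 mm and grips with 3 to 60 N. Pads are 19 mm wide; open, the fingers measure 117 mm over their backs; the gripper's body (75 mm by 190 mm) begins 51 mm behind the grasp point.
Start: joints at [1.289, 0.321, -0.07, 1.45, 0.023, 1.371, -0.057], TCP at [0.189, -0.622, 0.223] pointing down, gripper open.
Joint ranges: [-2.86, 2.86], [-0.3, 2.09], [-1.38, 1.24], [0.06, 2.45], [-1.56, 4.7], [0.09, 2.05], [-2.69, 2.69]. Speed limits (rad/s): [2.57, 2.57, 3.14, 3.14, 3.14, 3.14, 3.14].

### API

Orientations are given as a rotation vector (axis times angle).
In Python, from bench import ctrl gives the robot as it stands.
- The arm moves only by the shell command python3 -m creep 'ROWS' [FORCE]. ROWS is JSON, a list that holds one entry, the list of rows, each a list of 7 numbers: the opening, from 0 (shut) to 1 (fully open), then the shift along the tool's x, y, z in mm, then the turn, a rotation vector about the tool's x, y, z in rad. In form: [[[grip, dx, dy, dz, rx, ry, rz], ...]]. A call has 1 to 5 rows; each row is the pose to reach, as a shift and turn from the pose commanded when the call began, along the tool's axes at that moment; what a row does not reach only later rows make up. A row lasts 1/10 s, in which the tool goes at most 50 mm and 8.59 degrees, less where a joint would pass 70% of its speed; a pose out of reach is approached as far as the arm can. A call with a gripper value outside its range is refused whole. The fingers move at their own pace and stop on an object; FORCE is the grip in N (left out, the last holds). Time passes only in rows, so rows that repeat a pose let the fingers close. It gives the time, the measured TCP pose, the force and the opening at its end, in the units of the state.
- ctrl.get_state(): the state, without advancing time (a new reading comes with each control period).
- ctrl.get_image(name): name is "side" or "top" or "wrist"; returns the picture (420x560x3 uint8, red, green, blue); there is no depth.
- ctrl.camera_params(name): a dict with "K" (3x3 intrinsics, pixels), "k1" (the pictures are not rectified: a ray, as slopes to the right and down, at radius r is drawn at 1 + k1 r^2 times it, then the intrinsics apply), "pose" (4x4, takes a point from camera to world coordinates). Camera axes: x right, y down, z forward; pixel columns grow to the right and rows downward; lengths in m; the calibration is good to about 2 mm. A picture is of the moment at which its call begins: read the wrist's pose just before it. camera_params takes no time and is no camera call; for the wrist camera it gives the pose at the moment of the call.
- ctrl.close_job(): hands the job in, once; it reports no verdict.
The state is a dict: "time": time; "joint_positions": joint angles; "qd": joint speeds; "joint_torque": joint torques, N m; "position": TCP position; "tool_rot": TCP orientation; "ft_force": force on the tool from outside, world axes, zero at the start; "torque": the same for the moment, N m; "grip_width": opening from 0.0 (shut) to 1.0 (fully open).
Only numpy, scipy, OpenCV 4.12 (cv2) and the standard library are available. Lean on these libraries where they do the work, as an engineer would, in place of code of your own. Each camera call takes 0.05 s, during which the arm holds its last target. There are 200 camera calls.

### The job

Unlock the grey steel box on the break-room counter: roll its three thumbwheels so that, from the robot's left to right, the digits 4, 7 and 2 stand on top in line with the index ribs, then slide the bolt knob beside them fully to the right, away from the wheels. Work the lock gently, feeling for each wheel (never more than about 15 newtons), leave the crockery and other things around it where they are, and let go at the end.

Things in the scene. Friction and masses are not known exactly. Their poses are not given: they have to be found in the camera images.
- lockbox: Grey steel box fixed to the counter, 180 (x) x 280 (y) x 80 mm high. Origin: centre of its underside; at yaw 0 x points away from the robot, y to the robot's left. Flat lid top 80 mm up. On it, along x = -20 mm: wheels at y = +84, +40, -4 mm, dark index ribs 4 mm high between and beside them, then the bolt knob at y = -68 mm (-86 mm when open). A sponge lies on the lid's far part.
- wheel1 (a joint): Left (first) thumbwheel, smooth black drum, white digits 0 to 9 round the rim (upright seen from the robot), 36 deg (13.8 mm of rim) apart. Value in rad: digit n is uppermost, in line with the index ribs, at 0.6283 n. Rolling the top away from the robot (box +x) raises it. Range -0.35 to 6.00, stops at both ends. Turns against 0.04 N m, no clicks, stays where left; a stroking fingertip drives it by friction, may slip.
- wheel2 (a joint): Middle (second) thumbwheel, smooth black drum, white digits 0 to 9 round the rim (upright seen from the robot), 36 deg (13.8 mm of rim) apart. Value in rad: digit n is uppermost, in line with the index ribs, at 0.6283 n. Rolling the top away from the robot (box +x) raises it. Range -0.35 to 6.00, stops at both ends. Turns against 0.04 N m, no clicks, stays where left; a stroking fingertip drives it by friction, may slip.
- wheel3 (a joint): Right (third) thumbwheel, smooth black drum, white digits 0 to 9 round the rim (upright seen from the robot), 36 deg (13.8 mm of rim) apart. Value in rad: digit n is uppermost, in line with the index ribs, at 0.6283 n. Rolling the top away from the robot (box +x) raises it. Range -0.35 to 6.00, stops at both ends. Turns against 0.04 N m, no clicks, stays where left; a stroking fingertip drives it by friction, may slip.
- wheel1_top (a point): Nominal top of wheel 1 (drum 44 mm in diameter, 24 mm wide, axle along box y), fixed to the box, 13 mm above the lid, mid-width. The seats are worn: the real wheel top stands up to 3.6 mm above or below this point, different every time, so feel for it. Pressed, a wheel gives down 1 mm per 5 N, at most 6 mm. Axes as the lock box.
- wheel2_top (a point): Nominal top of wheel 2 (drum 44 mm in diameter, 24 mm wide, axle along box y), fixed to the box, 13 mm above the lid, mid-width. The seats are worn: the real wheel top stands up to 3.6 mm above or below this point, different every time, so feel for it. Pressed, a wheel gives down 1 mm per 5 N, at most 6 mm. Axes as the lock box.
- wheel3_top (a point): Nominal top of wheel 3 (drum 44 mm in diameter, 24 mm wide, axle along box y), fixed to the box, 13 mm above the lid, mid-width. The seats are worn: the real wheel top stands up to 3.6 mm above or below this point, different every time, so feel for it. Pressed, a wheel gives down 1 mm per 5 N, at most 6 mm. Axes as the lock box.
- bolt (a joint): Steel bolt with upright knob. Value in m: 0 shut, 0.018 fully open at its stop; slides along the box's -y (robot's right, away from the wheels) against 3 N of friction, stays where left. It passes only with all three code digits on top (within about 0.2 rad); otherwise it stops dead after 2 mm. Once open it locks the wheels.
- knob (a point): Top centre of the bolt knob, a square steel post 14 x 14 mm; 33 mm above the lid, moves with the bolt, on which it is sprung (gives 1 mm per 4 N). Between two low guide rails (5 mm high, 4 mm wide, 7 to 11 mm either side in x). With the bolt shut 45 mm of lid are free between the post and wheel 3. Axes as the lock box.
- sponge: Yellow sponge block 45 x 85 x 26 mm lying on the far (+x) part of the lid, origin under its centre.
- mug: White mug, radius 40 mm, 92 mm high, left of the box. Origin under its centre; leave alone.
- jar: Amber glass jar, radius 34 mm, 95 mm high, right of the box. Origin under its centre; leave alone.
- spray: White spray bottle, radius 40 mm, 210 mm high, far left. Origin under its centre; leave alone.
- bowl: Blue bowl, radius 70 mm, 55 mm high, on the right. Origin under its centre; leave alone.

How it is judged:
On the way, in this order (a step that is already met when the one before it is completed fails the run):
1. all three wheels show the code 4-7-2, bolt still shut (value of joint wheel1 between 2.2933 and 2.7333 rad and value of joint wheel2 between 4.1782 and 4.6182 rad and value of joint wheel3 between 1.0366 and 1.4766 rad and value of joint bolt below 0.006 m), for 0.2 s.
2. the bolt is slid fully to the right (value of joint bolt above 0.016 m), for 0.2 s.
At the end, for the whole second after the job is handed in: Wheels read 4, 7, 2 from the left (each within 0.25 rad of the digit's exact place) and the bolt is open by more than 16 mm of its 18 mm (value of joint wheel1 between 2.2633 and 2.7633 rad and value of joint wheel2 between 4.1482 and 4.6482 rad and value of joint wheel3 between 1.0066 and 1.5066 rad and value of joint bolt above 0.016 m); the robot touches nothing.
It fails at once if the lock or its box is pressed with more than 20 N (contact force between any of the fingers, the arm and lockbox above 20 N).
It fails at once if something standing around is moved more than 30 mm (the sponge on the lid included) (distance of any of mug, jar, spray, bowl, sponge from where it was at the start of the episode above 0.03 m).
It also fails if it takes over 58 s, if anything falls off the work surface, if the arm or the gripper's body presses on something with over 40 N, if the wrist force passes 120 N, or if a joint passes its speed limit or range.

## Working session

There is one attempt and no reset: what is moved stays moved. The work goes in short steps, Python scripts to look and compute and a shell command to move; the robot and the scene stay as the last step left them, time stands still between calls to the robot, and variables do not carry over. Pictures are saved under pics/ and viewed, about 8 in all and at most 12, crops included, and the job is handed in when it is done.

```bash
ls; mkdir -p pics; python3 - <<'E'
from bench import ctrl
import cv2,numpy as np
s=ctrl.get_state();print({k:np.round(v,3).tolist() for k,v in s.items()})
for n in("top","side"):
    im=ctrl.get_image(n);cv2.imwrite(f"pics/{n}0.png",im[:,:,::-1]);p=ctrl.camera_params(n);print(n,p)
E
```

```text
pics
{'time': 0.0, 'joint_positions': [1.289, 0.322, -0.07, 1.452, 0.023, 1.371, -0.057], 'qd': [-0.002, 0.0, 0.0, 0.001, -0.001, -0.001, -0.0], 'joint_torque': [0.001, -49.129, -0.404, -31.253, -0.064, 0.044, 0.0], 'position': [0.189, -0.621, 0.221], 'tool_rot': [-3.105, -0.463, 0.001], 'ft_force': [0.029, 0.446, 0.734], 'torque': [-0.046, 0.059, 0.05], 'grip_width': 1.0}
top {'K': array([[425.61053112,   0.        , 276.71920416],
       [  0.        , 425.61053112, 210.09487733],
       [  0.        ,   0.        ,   1.        ]]), 'k1': 0.013664163925783223, 'pose': array([[ 0.02275589, -0.98976889,  0.14085351,  0.43306422],
       [-0.99972631, -0.02176349,  0.00858223, -0.02540521],
       [-0.00542896, -0.14101026, -0.98999325,  1.29765199],
       [ 0.        ,  0.        ,  0.        ,  1.        ]])}
side {'K': array([[405.39582444,   0.        , 276.51808036],
       [  0.        , 405.39582444, 209.46088112],
       [  0.        ,   0.        ,   1.        ]]), 'k1': -0.0854027647078116, 'pose': array([[-0.99617392, -0.04770669,  0.0732229 ,  0.53744848],
       [-0.08633611,  0.66712825, -0.73992295,  0.88648492],
       [-0.01354979, -0.74341372, -0.66869458,  0.93170706],
       [ 0.        ,  0.        ,  0.        ,  1.        ]])}
```

View pics/top0.png

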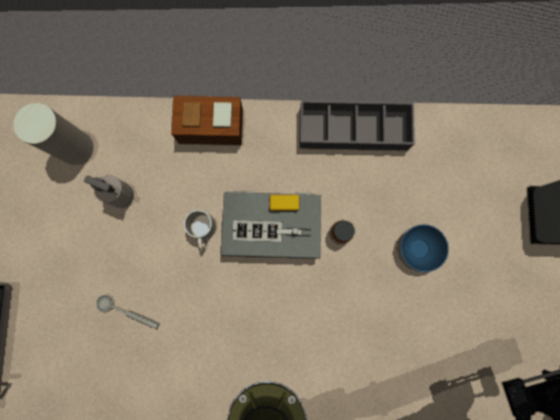

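View pics/side0.png

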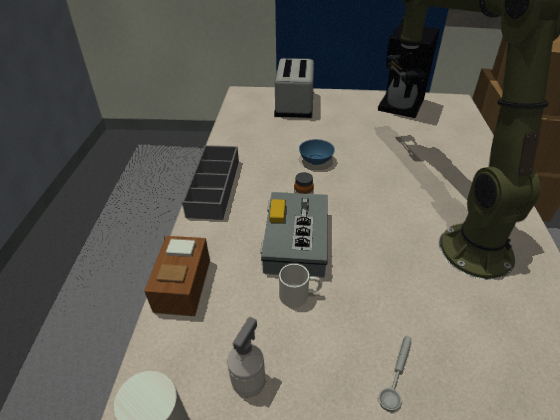

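Top view: the box is at about (222–322, 192–262) px, wheels at (242, 257, 272; 231), the knob at (296,232) and the sponge at (284,202). The side view agrees.

```bash
cat > h.py <<'E'
import numpy as np,cv2
from bench import ctrl
from scipy.spatial.transform import Rotation as R
def cast(P,uv,z):
    k=P["k1"];uv=np.atleast_2d(np.array(uv,float))
    n=cv2.undistortPoints(uv[:,None],P["K"],np.array([k,0,0,0,0.]))[:,0]
    d=np.c_[n,np.ones(len(n))]@P["pose"][:3,:3].T;o=P["pose"][:3,3]
    return o+d*((z-o[2])/d[:,2])[:,None]
def proj(P,X):
    T=np.linalg.inv(P["pose"]);c=np.atleast_2d(X)@T[:3,:3].T+T[:3,3];n=c[:,:2]/c[:,2:]
    n=n*(1+P["k1"]*(n**2).sum(1)[:,None]);return n*[P["K"][0,0],P["K"][1,1]]+P["K"][:2,2]
def state():
    s=ctrl.get_state();return s,np.array(s["position"]),R.from_rotvec(s["tool_rot"]).as_matrix()
E
python3 - <<'E'
from h import *
im=cv2.imread("pics/top0.png");P=ctrl.camera_params("top")
b=im[150:280,190:360]
hsv=cv2.cvtColor(b,cv2.COLOR_BGR2HSV)
sat=im.astype(int);warm=(sat[:,:,2]-sat[:,:,0])
m=((warm<12)&(np.add.reduce(sat,2)>90)).astype(np.uint8)
m[:,:219]=0;m[:,326:]=0;m[:180]=0;m[:185]=0;m[275:]=0
m=cv2.morphologyEx(m,cv2.MORPH_OPEN,np.ones((3,3)))
c=max(cv2.findContours(m,0,2)[0],key=cv2.contourArea)
r=cv2.minAreaRect(c);print(r);bx=cv2.boxPoints(r);print(bx);print(cast(P,bx,.08).round(4))
print(cast(P,[[242,231],[257,231],[272,231]],.093).round(4), cast(P,[296,232],.113).round(4))
z=cv2.resize(b,None,fx=4.5,fy=4.5,interpolation=cv2.INTER_CUBIC);cv2.imwrite("pics/topz.png",z)
W=ctrl.camera_params("wrist");s,p,Rt=state();print("wrist cam in tool",Rt.T@(W["pose"][:3,3]-p),"\n",Rt.T@W["pose"][:3,:3],W["K"],W["k1"]);print(Rt)
E
```

```text
((270.9249267578125, 224.6529541015625), (97.61518859863281, 64.00566864013672), 1.3639274835586548)
[[221.36942 255.48497]
 [222.89291 191.49742]
 [320.48044 193.82094]
 [318.95694 257.80847]]
[[ 0.4723  0.1398  0.08  ]
 [ 0.6575  0.143   0.08  ]
 [ 0.6568 -0.1408  0.08  ]
 [ 0.472  -0.138   0.08  ]]
[[ 0.5423  0.0823  0.093 ]
 [ 0.5433  0.0397  0.093 ]
 [ 0.5442 -0.0029  0.093 ]] [[ 0.5411 -0.0703  0.113 ]]
wrist cam in tool [ 0.06905608 -0.00017028 -0.16179232] 
 [[ 7.35794315e-04 -9.67736679e-01 -2.51962655e-01]
 [ 9.99999575e-01  8.52009388e-04 -3.52142395e-04]
 [ 5.55455659e-04 -2.51962289e-01  9.67736894e-01]] [[350.34012554   0.         278.1970681 ]
 [  0.         350.34012554 206.01299875]
 [  0.           0.           1.        ]] -0.04633611032402271
[[ 9.56578976e-01  2.91472626e-01 -6.08942814e-04]
 [ 2.91473241e-01 -9.56577611e-01  1.61986220e-03]
 [-1.10355572e-04 -1.72701666e-03 -9.99998503e-01]]
```

View pics/topz.png

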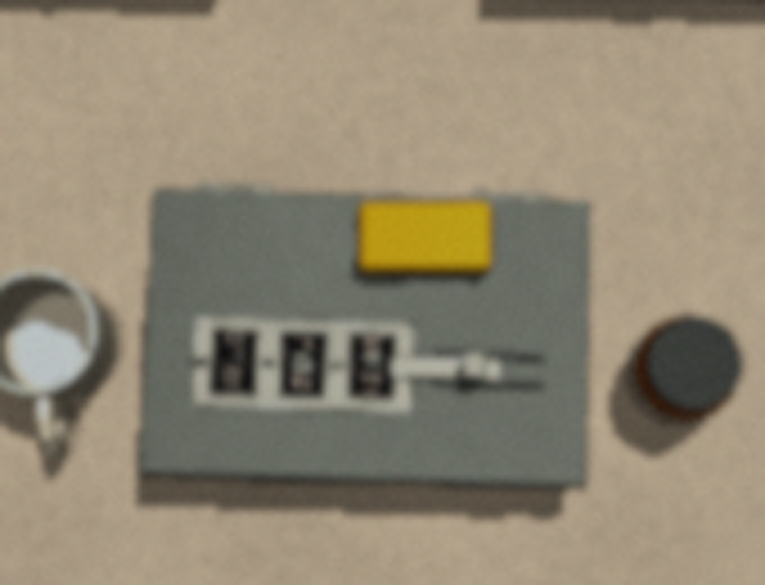

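```bash

python3 -m creep '[[[0,37,-33,0,0,0,0],[0,74,-66,0,0,0,0],[0,111,-99,0,0,0,0],[0,148,-132,0,0,0,0],[0,185,-165,0,0,0,0]]]' 20
python3 -m creep '[[[0,37,-33,0,0,0,0],[0,74,-66,0,0,0,0],[0,111,-99,0,0,0,0],[0,148,-132,0,0,0,0],[0,185,-165,0,0,0,0]]]'
python3 -m creep '[[[0,37,-33,0,0,0,0],[0,74,-66,0,0,0,0],[0,111,-99,0,0,0,0],[0,137,-118,0,0,0,0],[0,137,-118,0,0,0,0]]]'
python3 -m creep '[[[0,0,0,0,0,0,-0.14],[0,0,0,0,0,0,-0.28],[0,0,0,0,0,0,-0.42],[0,0,0,0,0,0,-0.56],[0,0,0,0,0,0,-0.7]]]'
python3 -m creep '[[[0,0,0,0,0,0,-0.14],[0,0,0,0,0,0,-0.28],[0,0,0,0,0,0,-0.42],[0,0,0,0,0,0,-0.56],[0,0,0,0,0,0,-0.575]]]'
python3 -c "
from h import *
s,p,Rt=state();print(p,Rt,s['joint_positions'])"
```

```text
time: 0.6
position: [0.3189, -0.408, 0.2222]
tool_rot: [-3.107, -0.463, 0.001]
ft_force: [1.3, -0.7, -0.9]
grip_width: 0.631
time: 1.1
position: [0.4476, -0.1964, 0.2224]
tool_rot: [3.107, 0.463, -0.0]
ft_force: [0.9, 0.4, -0.2]
grip_width: 0.17
time: 1.6
position: [0.5454, -0.0393, 0.2223]
tool_rot: [-3.102, -0.476, -0.002]
ft_force: [-1.0, 1.0, -0.2]
grip_width: 0.006
time: 2.1
position: [0.5432, -0.0465, 0.222]
tool_rot: [-2.757, -1.507, 0.002]
ft_force: [-0.4, 0.3, 0.8]
grip_width: 0.006
time: 2.6
position: [0.5432, -0.0465, 0.2221]
tool_rot: [-2.221, -2.221, 0.002]
ft_force: [0.3, -0.3, 0.8]
grip_width: 0.005
[ 0.54322416 -0.04648357  0.22210347] [[ 1.22461065e-04  9.99999438e-01 -1.05308179e-03]
 [ 9.99999863e-01 -1.22997080e-04 -5.08946334e-04]
 [-5.09075574e-04 -1.05301932e-03 -9.99999316e-01]] [ 0.71358901  0.15673264 -0.74274315  1.69162576  0.10924422  1.33650621
 -0.04870656]
```

```bash

python3 -m creep '[[[0,0,0,30,0,0,0],[0,0,0,55,0,0,0],[0,0,0,55,0,0,0]]]'
cat > look.py <<'E'
from h import *
import sys
n=sys.argv[1];P=ctrl.camera_params("wrist");im=ctrl.get_image("wrist")[:,:,::-1].copy()
cv2.imwrite(f"pics/raw_{n}.png",im);np.save(f"pics/{n}.npy",P,allow_pickle=True)
# rectified view of plane z=.093: 4 px/mm, robot's view (up = +x, left = +y)
x0,y0,s=0.59,0.115,4
H,W=400,800
X,Y=np.meshgrid(y0-np.arange(W)/s/1000,x0-np.arange(H)/s/1000)
uv=proj(P,np.c_[Y.ravel(),X.ravel(),np.full(X.size,.093)]).astype(np.float32)
o=cv2.remap(im,uv[:,0].reshape(H,W),uv[:,1].reshape(H,W),cv2.INTER_CUBIC)
cv2.imwrite(f"pics/rect_{n}.png",o)
E
python3 look.py a
```

```text
time: 2.9
position: [0.5409, -0.0462, 0.1641]
tool_rot: [-2.221, -2.214, 0.007]
ft_force: [-0.4, -0.5, -0.4]
grip_width: 0.003
```

View pics/rect_a.png

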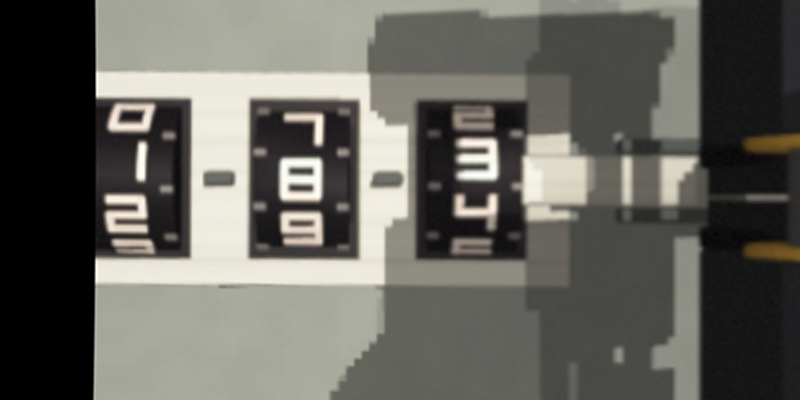

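Wrist view: rib line at row ~180, so the axle is at x ≈ 0.545. Wheel 1 reads 1 about 18 px past the line (≈0.83 rad), wheel 2 reads 8 (≈5.04) and wheel 3 reads 3 about 20 px past (≈2.11). I need about +37 mm, −14 mm and −19 mm of rim. Wheel 2 first.

```bash

python3 -m creep '[[[0,45,6,0,0,0,0],[0,86.5,9,0,0,0,0],[0,86.5,9,25,0,0,0],[0,86.5,9,52,0,0,0],[0,86.5,9,60,0,0,0]]]'
python3 -m creep '[[[0,0,0,3,0,0,0],[0,0,0,6,0,0,0],[0,0,0,6,0,0,0]]]'
python3 -c "
from h import *
s,p,Rt=state();print(p,s['ft_force'])"
```

```text
time: 3.45
position: [0.552, 0.0408, 0.1066]
tool_rot: [-2.222, -2.22, 0.003]
ft_force: [-0.1, -0.1, -0.3]
grip_width: 0.005
time: 3.75
position: [0.5536, 0.0407, 0.1025]
tool_rot: [2.222, 2.22, 0.001]
ft_force: [0.0, 0.3, -0.4]
grip_width: 0.004
[0.55359099 0.04074872 0.10253164] [ 0.00132117  0.32424042 -0.36084929]
```

```bash

python3 -m creep '[[[0,0,0,2,0,0,0],[0,0,0,4,0,0,0],[0,0,0,4,0,0,0]]]'
python3 -m creep '[[[0,0,0,0.5,0,0,0],[0,0,0,1,0,0,0],[0,0,0,1,0,0,0]]]'
python3 -m creep '[[[0,0,0,0.5,0,0,0],[0,0,0,1,0,0,0],[0,0,0,1,0,0,0]]]'
```

```text
time: 4.05
position: [0.5528, 0.0409, 0.0976]
tool_rot: [2.222, 2.221, -0.0]
ft_force: [0.2, -0.2, 0.2]
grip_width: 0.004
time: 4.35
position: [0.5528, 0.041, 0.0965]
tool_rot: [-2.221, -2.221, 0.0]
ft_force: [0.2, -1.1, 0.2]
grip_width: 0.004
time: 4.65
position: [0.5528, 0.041, 0.0954]
tool_rot: [-2.221, -2.221, 0.0]
ft_force: [-0.3, 0.4, 0.8]
grip_width: 0.006
```

```bash

python3 -m creep '[[[0,0,0,0.5,0,0,0],[0,0,0,1,0,0,0],[0,0,0,1,0,0,0]]]'
python3 -m creep '[[[0,0,0,0.5,0,0,0],[0,0,0,1,0,0,0],[0,0,0,1,0,0,0]]]'
```

```text
time: 4.95
position: [0.5528, 0.041, 0.0944]
tool_rot: [-2.221, -2.221, 0.0]
ft_force: [-0.7, -1.4, -0.1]
grip_width: 0.009
time: 5.25
position: [0.5528, 0.041, 0.0934]
tool_rot: [-2.221, -2.221, 0.0]
ft_force: [-0.2, -0.1, -0.5]
grip_width: 0.002
```

```bash

python3 -m creep '[[[0,0,0,0.5,0,0,0],[0,0,0,1,0,0,0],[0,0,0,1,0,0,0]]]'
python3 -m creep '[[[0,0,0,0.5,0,0,0],[0,0,0,1,0,0,0],[0,0,0,1,0,0,0]]]'
```

```text
time: 5.55
position: [0.5528, 0.041, 0.0924]
tool_rot: [-2.221, -2.221, 0.0]
ft_force: [0.1, -0.1, 1.0]
grip_width: 0.006
time: 5.85
position: [0.5529, 0.041, 0.0915]
tool_rot: [2.221, 2.221, -0.0]
ft_force: [0.6, -0.6, 0.4]
grip_width: 0.004
```

```bash

python3 -m creep '[[[0,0,0,0.5,0,0,0],[0,0,0,1,0,0,0],[0,0,0,1,0,0,0]]]'
python3 -m creep '[[[0,0,0,0.5,0,0,0],[0,0,0,1,0,0,0],[0,0,0,1,0,0,0]]]'
```

```text
time: 6.15
position: [0.553, 0.041, 0.0908]
tool_rot: [2.221, 2.221, 0.0]
ft_force: [-0.5, 0.9, 3.2]
grip_width: 0.005
time: 6.45
position: [0.5532, 0.0411, 0.0901]
tool_rot: [2.221, 2.221, 0.0]
ft_force: [-1.4, -1.4, 5.2]
grip_width: 0.006
```

```bash

python3 -m creep '[[[0,0,0,0.8,0,0,0],[0,0,-2.5,0.8,0,0,0],[0,0,-5,0.8,0,0,0],[0,0,-7.5,0.8,0,0,0],[0,0,-7.5,0.8,0,0,0]]]'
```

```text
time: 6.95
position: [0.5473, 0.0411, 0.0902]
tool_rot: [2.219, 2.219, 0.005]
ft_force: [1.6, -0.4, 7.3]
grip_width: 0.003
```

```bash

python3 -m creep '[[[0,0,-2.5,0,0,0,0],[0,0,-5,0,0,0,0],[0,0,-7.5,0,0,0,0],[0,0,-7.5,0,0,0,0]]]'
python3 -m creep '[[[0,0,-7.5,-4,0,0,0],[0,0,-7.5,-12,0,0,0],[0,0,-7.5,-12,0,0,0]]]'
python3 look.py b
```

```text
time: 7.35
position: [0.5397, 0.0412, 0.0902]
tool_rot: [2.219, 2.219, 0.005]
ft_force: [1.0, -0.0, 6.1]
grip_width: 0.005
time: 7.65
position: [0.5305, 0.041, 0.1015]
tool_rot: [2.221, 2.221, 0.0]
ft_force: [0.2, 0.6, 0.4]
grip_width: 0.005
```

View pics/rect_b.png

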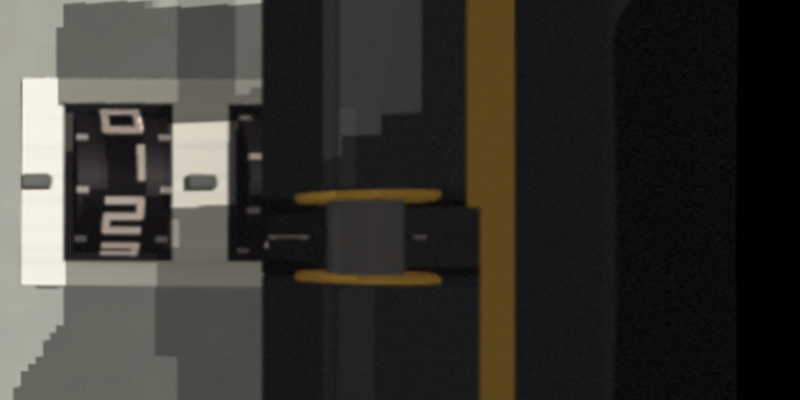

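Ticks on wheel 2 (rows 156/210, rib at 182) suggest it moved one whole digit; I'll confirm that later. Wheel 1 next: 0/1 visible, unchanged.

```bash

python3 -m creep '[[[0,43,5.5,0,0,0,0],[0,43,5.5,3,0,0,0],[0,43,5.5,4,0,0,0],[0,43,5.5,4,0,0,0]]]'
python3 -m creep '[[[0,0,0,0.5,0,0,0],[0,0,0,1,0,0,0],[0,0,0,1.5,0,0,0],[0,0,0,1.5,0,0,0]]]'
python3 -m creep '[[[0,0,0,0.5,0,0,0],[0,0,0,1,0,0,0],[0,0,0,1,0,0,0]]]'
```

```text
time: 8.1
position: [0.5354, 0.0832, 0.0961]
tool_rot: [-2.222, -2.221, 0.002]
ft_force: [-0.2, 0.3, -0.6]
grip_width: 0.007
time: 8.5
position: [0.5358, 0.0836, 0.0952]
tool_rot: [2.222, 2.221, -0.0]
ft_force: [-1.0, 0.3, -0.3]
grip_width: 0.004
time: 8.8
position: [0.5358, 0.084, 0.0941]
tool_rot: [2.221, 2.222, -0.0]
ft_force: [-0.1, -0.2, 0.4]
grip_width: 0.004
```

```bash

python3 -m creep '[[[0,0,0,0.5,0,0,0],[0,0,0,1,0,0,0],[0,0,0,1,0,0,0]]]'
python3 -m creep '[[[0,0,0,0.5,0,0,0],[0,0,0,1,0,0,0],[0,0,0,1,0,0,0]]]'
```

```text
time: 9.1
position: [0.5358, 0.0841, 0.0932]
tool_rot: [2.221, 2.221, -0.0]
ft_force: [-0.1, -0.2, 0.3]
grip_width: 0.004
time: 9.4
position: [0.536, 0.0841, 0.0925]
tool_rot: [2.221, 2.221, 0.0]
ft_force: [-0.3, -0.3, 2.6]
grip_width: 0.004
```

```bash

python3 -m creep '[[[0,0,0,0.8,0,0,0],[0,0,0,1.6,0,0,0],[0,0,3,1.7,0,0,0],[0,0,6,1.7,0,0,0],[0,0,9,1.7,0,0,0]]]'
python3 -m creep '[[[0,0,3,0,0,0,0],[0,0,6,0,0,0,0],[0,0,9,0,0,0,0],[0,0,9,0,0,0,0]]]'
python3 -m creep '[[[0,0,0,-3,0,0,0],[0,0,0,-6,0,0,0],[0,0,0,-6,0,0,0]]]'
```

```text
time: 9.9
position: [0.5455, 0.084, 0.0916]
tool_rot: [2.221, 2.221, 0.001]
ft_force: [-1.9, -0.2, 7.9]
grip_width: 0.007
time: 10.3
position: [0.5551, 0.084, 0.0915]
tool_rot: [2.221, 2.22, 0.002]
ft_force: [0.2, -0.6, 6.0]
grip_width: 0.002
time: 10.6
position: [0.5536, 0.0841, 0.0965]
tool_rot: [-2.221, -2.221, 0.0]
ft_force: [0.4, 0.2, -0.4]
grip_width: 0.005
```

```bash

python3 -m creep '[[[0,0,-17.5,0,0,0,0],[0,0,-17.5,2.5,0,0,0],[0,0,-17.5,3.5,0,0,0],[0,0,-17.5,4.5,0,0,0],[0,0,-17.5,4.5,0,0,0]]]'
python3 -m creep '[[[0,0,0,0.8,0,0,0],[0,0,0,1.5,0,0,0],[0,0,0,1.5,0,0,0]]]'
python3 -m creep '[[[0,0,3,0,0,0,0],[0,0,6,0,0,0,0],[0,0,9,0,0,0,0],[0,0,12,0,0,0,0],[0,0,12,0,0,0,0]]]'
```

```text
time: 11.1
position: [0.5364, 0.0839, 0.0921]
tool_rot: [-2.221, -2.221, 0.001]
ft_force: [-2.3, 0.2, 3.9]
grip_width: 0.004
time: 11.4
position: [0.537, 0.084, 0.0913]
tool_rot: [2.221, 2.221, 0.0]
ft_force: [-4.1, -1.5, 8.5]
grip_width: 0.003
time: 11.9
position: [0.5504, 0.0839, 0.0918]
tool_rot: [2.22, 2.219, 0.004]
ft_force: [0.7, -1.4, 7.8]
grip_width: 0.007
```

```bash

python3 -m creep '[[[0,0,0,-8,0,0,0],[0,0,0,-40,0,0,0],[0,-45,-7,-73,0,0,0],[0,-90,-7,-73,0,0,0],[0,-109,-7,-73,0,0,0]]]'
python3 -m creep '[[[0,0,0,0,0,0,0],[0,0,0,0,0,0,0]]]'
python3 look.py c
```

```text
time: 12.4
position: [0.5424, -0.0309, 0.165]
tool_rot: [2.224, 2.212, -0.001]
ft_force: [-0.3, -1.2, 0.4]
grip_width: 0.006
time: 12.6
position: [0.5414, -0.0246, 0.1635]
tool_rot: [-2.222, -2.22, -0.001]
ft_force: [0.0, 0.6, 0.1]
grip_width: 0.003
```

View pics/rect_c.png

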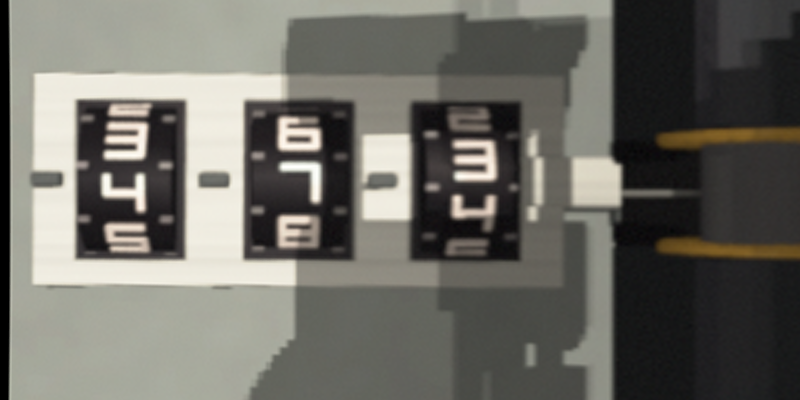

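Wheel 1: 4 at row 191, 3 mm short. Wheel 2: 7 at row 183, good. Wheel 3: 3 at row 160, so it still needs about −18.8 mm.

```bash

python3 -m creep '[[[0,20.5,13,20,0,0,0],[0,20.5,13,50,0,0,0],[0,20.5,13,61,0,0,0],[0,20.5,13,65.5,0,0,0],[0,20.5,13,65.5,0,0,0]]]'
python3 -m creep '[[[0,0,0,0.5,0,0,0],[0,0,0,1,0,0,0],[0,0,0,1,0,0,0]]]'
python3 -m creep '[[[0,0,0,0.5,0,0,0],[0,0,0,1,0,0,0],[0,0,0,1,0,0,0]]]'
```

```text
time: 13.15
position: [0.5542, -0.0041, 0.0979]
tool_rot: [-2.22, -2.222, 0.0]
ft_force: [-0.1, -0.2, -0.6]
grip_width: 0.008
time: 13.45
position: [0.5548, -0.0047, 0.0978]
tool_rot: [2.221, 2.22, 0.001]
ft_force: [0.2, 0.2, 1.1]
grip_width: 0.005
time: 13.75
position: [0.5543, -0.0045, 0.0961]
tool_rot: [2.221, 2.221, -0.0]
ft_force: [0.7, 0.1, 0.3]
grip_width: 0.007
```

```bash

python3 -m creep '[[[0,0,0,0.5,0,0,0],[0,0,0,1,0,0,0],[0,0,0,1,0,0,0]]]'
python3 -m creep '[[[0,0,0,0.5,0,0,0],[0,0,0,1,0,0,0],[0,0,0,1,0,0,0]]]'
```

```text
time: 14.05
position: [0.5542, -0.0044, 0.0949]
tool_rot: [-2.221, -2.221, 0.0]
ft_force: [-0.9, -0.6, 0.3]
grip_width: 0.006
time: 14.35
position: [0.5543, -0.0045, 0.0939]
tool_rot: [-2.221, -2.221, 0.0]
ft_force: [0.3, -0.6, -0.1]
grip_width: 0.005
```

```bash

python3 -m creep '[[[0,0,0,0.5,0,0,0],[0,0,0,1,0,0,0],[0,0,0,1,0,0,0]]]'
python3 -m creep '[[[0,0,0,0.5,0,0,0],[0,0,0,1,0,0,0],[0,0,0,1,0,0,0]]]'
```

```text
time: 14.65
position: [0.5543, -0.0045, 0.0929]
tool_rot: [-2.221, -2.221, 0.0]
ft_force: [0.3, -0.3, 0.4]
grip_width: 0.005
time: 14.95
position: [0.5544, -0.0045, 0.0921]
tool_rot: [2.221, 2.221, 0.0]
ft_force: [0.3, -0.0, 1.6]
grip_width: 0.002
```

```bash

python3 -m creep '[[[0,0,0,1,0,0,0],[0,0,0,1.9,0,0,0],[0,0,-3,1.9,0,0,0],[0,0,-6,1.9,0,0,0],[0,0,-9,1.9,0,0,0]]]'
python3 -m creep '[[[0,0,-3,0,0,0,0],[0,0,-6,0,0,0,0],[0,0,-9,0,0,0,0],[0,0,-9.5,0,0,0,0],[0,0,-9.5,0,0,0,0]]]'
python3 -m creep '[[[0,0,0,-3,0,0,0],[0,0,0,-6,0,0,0],[0,0,0,-6,0,0,0]]]'
```

```text
time: 15.45
position: [0.5476, -0.0044, 0.0916]
tool_rot: [2.219, 2.219, 0.005]
ft_force: [2.8, -0.5, 5.9]
grip_width: 0.001
time: 15.95
position: [0.5375, -0.0044, 0.0914]
tool_rot: [2.219, 2.219, 0.004]
ft_force: [0.4, -0.1, 5.9]
grip_width: 0.01
time: 16.25
position: [0.5356, -0.0045, 0.0961]
tool_rot: [-2.221, -2.221, 0.001]
ft_force: [0.2, -0.5, 0.5]
grip_width: 0.001
```

```bash

python3 -m creep '[[[0,40,6.5,-6,0,0,0],[0,88.5,6.5,-6,0,0,0],[0,88.5,6.5,-1,0,0,0],[0,88.5,6.5,1.5,0,0,0],[0,88.5,6.5,2,0,0,0]]]'
python3 -m creep '[[[0,0,0,0.8,0,0,0],[0,0,0,1.6,0,0,0],[0,0,0,1.6,0,0,0]]]'
```

```text
time: 16.75
position: [0.5418, 0.083, 0.0933]
tool_rot: [-2.222, -2.22, 0.003]
ft_force: [-0.9, 0.4, 0.6]
grip_width: 0.005
time: 17.05
position: [0.5423, 0.0828, 0.0927]
tool_rot: [2.223, 2.219, -0.002]
ft_force: [-1.6, -0.6, 3.4]
grip_width: 0.009
```

```bash

python3 -m creep '[[[0,0,0,0.7,0,0,0],[0,0,1.5,0.7,0,0,0],[0,0,3,0.7,0,0,0],[0,0,3.5,0.7,0,0,0],[0,0,3.5,0.7,0,0,0]]]'
python3 -m creep '[[[0,0,0,-8,0,0,0],[0,0,0,-40,0,0,0],[0,-45,-3,-72,0,0,0],[0,-90,-3,-72,0,0,0],[0,-109,-3,-72,0,0,0]]]'
python3 -m creep '[[[0,0,0,0,0,0,0],[0,0,0,0,0,0,0]]]'
python3 look.py d
```

```text
time: 17.55
position: [0.5464, 0.0829, 0.0923]
tool_rot: [2.221, 2.219, -0.001]
ft_force: [-2.9, -2.3, 5.4]
grip_width: 0.002
time: 18.05
position: [0.5438, -0.0307, 0.1654]
tool_rot: [2.224, 2.212, -0.0]
ft_force: [0.5, -1.4, -0.1]
grip_width: 0.004
time: 18.25
position: [0.5429, -0.0246, 0.1639]
tool_rot: [-2.222, -2.22, -0.001]
ft_force: [-0.7, -0.2, 1.0]
grip_width: 0.005
```

View pics/rect_d.png

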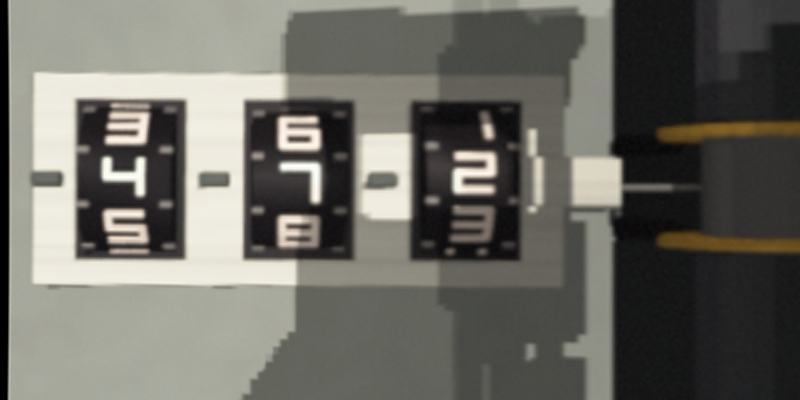

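All three read 4, 7, 2: tick mid-lines at rows 176.5, 183 and 173 against the rib at 179.5, so every wheel is within 0.08 rad. Now the bolt.

```bash

python3 -m creep '[[[0,-14,2,0,0,0,0],[0,-14,2,30,0,0,0],[0,-14,2,50,0,0,0],[0,-14,2,63,0,0,0],[0,-14,2,63,0,0,0]]]'
python3 -m creep '[[[0,-4,0,0,0,0,0],[0,-8,0,0,0,0,0],[0,-10,0,0,0,0,0],[0,-10,0,0,0,0,0]]]'
```

```text
time: 18.8
position: [0.5436, -0.0386, 0.099]
tool_rot: [-2.218, -2.221, 0.003]
ft_force: [-0.1, -0.7, -0.1]
grip_width: 0.001
time: 19.2
position: [0.5453, -0.0498, 0.1015]
tool_rot: [2.222, 2.219, 0.001]
ft_force: [-0.1, 1.0, 0.5]
grip_width: 0.006
```

```bash

python3 -m creep '[[[0,-2,0,0,0,0,0],[0,-4,0,0,0,0,0],[0,-6,0,0,0,0,0],[0,-6,0,0,0,0,0]]]'
python3 -m creep '[[[0,-2,0,0,0,0,0],[0,-4,0,0,0,0,0],[0,-6,0,0,0,0,0],[0,-6,0,0,0,0,0]]]'
```

```text
time: 19.6
position: [0.5451, -0.0545, 0.1011]
tool_rot: [2.221, 2.222, 0.001]
ft_force: [0.1, 2.8, 2.5]
grip_width: 0.01
time: 20.0
position: [0.545, -0.0615, 0.1009]
tool_rot: [2.222, 2.221, 0.0]
ft_force: [0.2, 3.0, 0.9]
grip_width: 0.008
```

```bash

python3 -m creep '[[[0,-2,0,0,0,0,0],[0,-4,0,0,0,0,0],[0,-6,0,0,0,0,0],[0,-6,0,0,0,0,0]]]'
python3 -m creep '[[[0,-1,0,0,0,0,0],[0,-2,0,0,0,0,0],[0,-2,0,0,0,0,0]]]'
```

```text
time: 20.4
position: [0.5449, -0.0675, 0.1008]
tool_rot: [2.222, 2.221, -0.0]
ft_force: [-0.3, 3.3, 1.7]
grip_width: 0.007
time: 20.7
position: [0.5449, -0.0691, 0.1008]
tool_rot: [2.221, 2.221, -0.0]
ft_force: [0.7, 2.6, 2.3]
grip_width: 0.004
```

```bash

python3 -m creep '[[[0,-0.5,0,0,0,0,0],[0,-1,0,0,0,0,0],[0,-1.5,0,0,0,0,0],[0,-1.5,0,0,0,0,0]]]'
python3 -m creep '[[[0,-0.5,0,0,0,0,0],[0,-1,0,0,0,0,0],[0,-1,0,0,0,0,0]]]'
```

```text
time: 21.1
position: [0.5449, -0.0698, 0.1009]
tool_rot: [-2.221, -2.222, -0.001]
ft_force: [0.9, 4.3, 2.5]
grip_width: 0.008
time: 21.4
position: [0.5449, -0.0702, 0.1008]
tool_rot: [-2.22, -2.222, -0.002]
ft_force: [1.0, 7.2, 2.1]
grip_width: 0.005
```

The force rises to 7 N at about 18 mm of travel, so the bolt is at its stop. I'll back off, lift and check.

```bash

python3 -m creep '[[[0,0,0,0,0,0,0],[0,0,0,0,0,0,0],[0,6,0,0,0,0,0],[0,12,0,0,0,0,0],[0,12,0,0,0,0,0]]]'
python3 -m creep '[[[0,0,0,-30,0,0,0],[0,0,0,-75,0,0,0],[0,-30,-4,-75,0,0,0],[0,-42,-4,-75,0,0,0],[0,-42,-4,-75,0,0,0]]]'
python3 look.py e
python3 - <<'E'
from h import *
a=cv2.imread("pics/rect_e.png");t=ctrl.get_image("top")[150:280,190:360,::-1]
t=cv2.resize(t,None,fx=3,fy=3,interpolation=cv2.INTER_CUBIC)
t0=cv2.resize(cv2.imread("pics/top0.png")[150:280,190:360],None,fx=1.3,fy=1.3)
c=np.zeros((600,800,3),np.uint8);c[:300]=a[20:320];c[300:600,:510]=t[50:350];c[300:300+169,520:741]=t0;cv2.imwrite("pics/chk.png",c)
print(state()[1])
E
```

```text
time: 21.9
position: [0.5442, -0.0596, 0.1004]
tool_rot: [-2.221, -2.222, 0.003]
ft_force: [-0.2, -0.5, 0.3]
grip_width: 0.008
time: 22.4
position: [0.5397, -0.1049, 0.1747]
tool_rot: [-2.227, -2.215, 0.004]
ft_force: [0.0, 0.5, -0.0]
grip_width: 0.001
[ 0.53991187 -0.10117131  0.17448807]
```

View pics/chk.png

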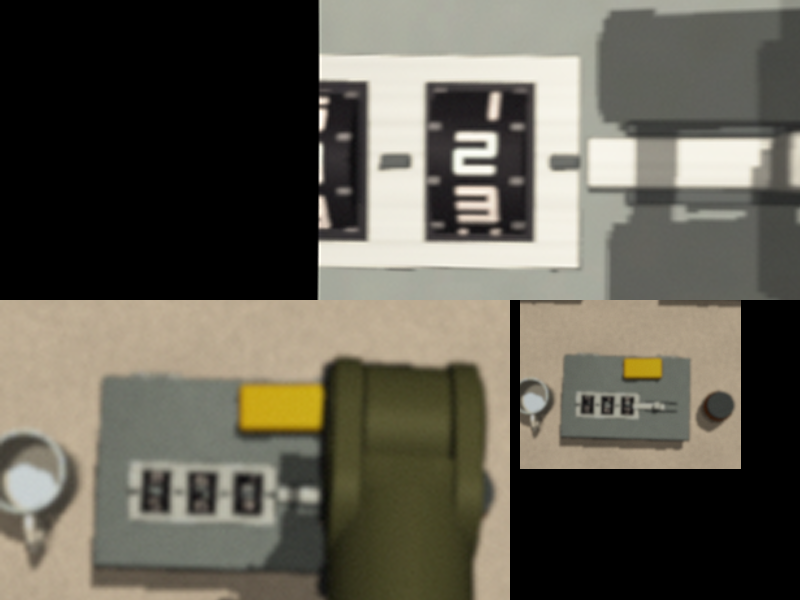

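Wheel 3 still shows 2 and the sponge and mug are in place, but the knob falls outside this crop. I'll check the raw frame.

```bash
python3 - <<'E'
from h import *
P=np.load("pics/e.npy",allow_pickle=True).item()
# raw-frame pixels predicted for the knob top centre, open / shut
print(proj(P,[[.545,-.086,.113],[.545,-.068,.113]]).round(1))
im=cv2.imread("pics/raw_e.png");cv2.imwrite("pics/raw_e2.png",im[80:330,140:440].repeat(2,0).repeat(2,1))
E
```

```text
[[285.9 194. ]
 [285.9 166.6]]
```

View pics/raw_e2.png

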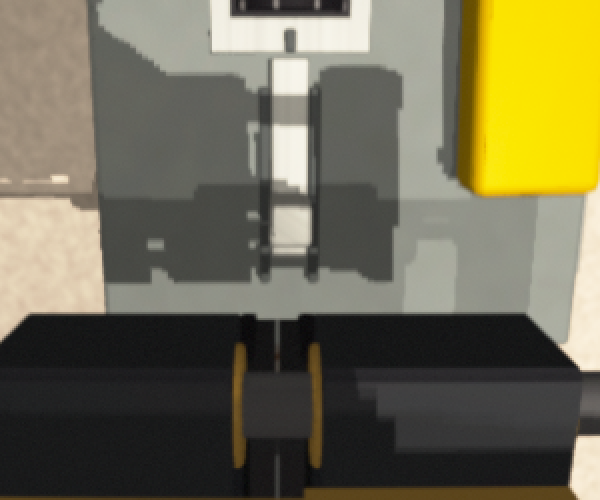

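The knob top is at about crop (291,228), i.e. raw (285,194), which matches the fully open prediction of (286,194); shut would be row 167. Handing in.

```bash
python3 -c "
from h import *
s,p,_=state();print(s['time'],p,s['ft_force']);print(ctrl.close_job())"
```

```text
22.5 [ 0.53991187 -0.10117131  0.17448807] [1.55338721 1.5549497  0.40189998]
the job is handed in; nothing more can be done
None
```

The lock is open: I stroked the three wheels to 4-7-2, then pushed the bolt knob right to its stop. I handed the job in at 22.5 s with the arm clear of everything.

- **Wheels:** the last full view, just before the bolt was pushed, put them about +0.03, −0.04 and +0.08 rad from the exact digit places. After the push I re-read only wheel 3, which still shows 2. Wheels 1 and 2 were out of the close view, but the open bolt locks them.
- **Bolt:** the knob moved at about 3 N, and the force rose to 7 N after roughly 18 mm. The last picture shows it within a pixel of the fully open position.
- **Forces:** the highest wrist-force reading was about 9 N, well under 15 N. I read the force only at the end of each move, so a brief peak in between could have been missed.
- **Surroundings:** the mug and sponge look unmoved in the last views. The arm mostly hid the jar, and the bowl and spray bottle were outside the crop I checked; no contact was felt on the way.

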